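# Tighten the brass cover screw with the slot key

## Task

The brass screw on the cover of the blue-topped control box has been left loose. Take the orange-handled slot key from its wooden stand, put its blade in the slot of the brass screw and turn it clockwise until the screw is fully home, then put the key back upright in its stand. Leave the steel screw as it is, and turn the screw with the key only, not with the fingers.

Things in the scene. Friction and masses are not known exactly. Their poses are not given: they have to be found in the camera images.
- slot_key: Hand tool standing blade down in the stand, 94 mm tall, 150 g. Origin: centre of the blade's lower edge; z up the shank, x along the blade. Upward: steel blade 36 (x) x 5 (y) mm, 16 long; round shoulder, 58 diameter, z 16 to 22; neck, 18 diameter; orange square grip 28 x 28, sides along x and y, z 42 to 94 (take it at about 70). In the stand the origin is 14 mm above the bench.
- key_stand: Wooden block, 80 x 80 x 30 mm, fixed to the bench. Origin: centre of its underside, z up. A round hole, 46 mm diameter and 24 deep, in the middle of its top takes the key's blade at any turn of the key; the key's shoulder then rests on the block's top.
- brass_slot (a point): Centre of the brass screw's slot, level with the head's top, 77 mm above the bench; turns with the screw: x along the slot, z up. Head 52 mm diameter; slot right across it, 16 wide, 18 deep. Key seated: shoulder on the head, its origin 16 mm below this point. The screw sits at either end of the blue cover of a fixed box, 120 x 190 x 54 mm, with a steel screw 116 mm from it.
- brass_screw (a joint): Turn of the brass screw, rad: 0 = home at a hard stop, slot in line with the white marks on the cover; positive = loose, anticlockwise from above. Starts 0.8 to 1.2; stays where left; 0.12 N m of friction. The key's blade has play: it drives the screw only when 0.3 rad (17 degrees) off the slot's line, so turn the key that much farther.
- steel_screw (a joint): Turn of the like steel screw at the other end of the cover, rad: it is home (0) from the start and is to stay so; positive = loosened, anticlockwise from above.

How it is judged (in metres and radians):
On the way, in this order (a step that is already met when the one before it is completed fails the run):
1. the key's blade is in the slot of the brass screw, which is still loose (horizontal distance between slot_key and brass_slot below 0.015 m and z of slot_key in the frame of brass_slot below -0.006 m and value of joint brass_screw above 0.4 rad), for 0.1 s.
2. the brass screw is home, with the key still in its slot (horizontal distance between slot_key and brass_slot below 0.015 m and z of slot_key in the frame of brass_slot below -0.006 m and value of joint brass_screw below 0.2 rad), for 0.1 s.
At the end, for the whole second after the job is handed in: The brass screw is within 0.2 rad of home and the steel screw likewise; the key stands in its stand at rest, released, within 15 mm of the hole's centre, its blade in the hole (origin less than 20 mm above the bench) and within 0.17 rad of upright (value of joint each of brass_screw, steel_screw below 0.2 rad and horizontal distance between slot_key and key_stand below 0.015 m and z of slot_key in the frame of key_stand below 0.02 m and angle between slot_key's own z axis and vertical below 0.17 rad and linear speed of slot_key below 0.02 m/s); the robot touches nothing.
It fails at once if the steel screw is loosened by more than 0.2 rad (value of joint steel_screw above 0.2 rad).
It fails at once if the fingers push the brass screw with more than 3 N (contact force between the fingers and brass_screw above 3 N).
It also fails if it takes over 43 s, if anything falls off the work surface, if the arm or the gripper's body presses on something with over 40 N, if the wrist force passes 120 N, or if a joint passes its speed limit or range.

## Robot

A 7-joint arm with a two-finger parallel gripper is mounted at the origin on a cart in front of the work surface, level with it; the furniture and walls round the work are solid. World frame = base frame: x ahead of the robot, y to its left, z up, the work surface at z = 0. Lengths are in mm, angles in rad, forces in N, time in s.
With the tool pointing down it reaches from about 425 to 925 mm from the base axis. Payload 6.8 kg.
Tool frame: the origin (TCP) lies at the very end of the fingers, on their centre line; the grasp point (between the pads) lies 19 mm behind it; z points along the fingers, y is the line along which they close (so a half turn about z gives the same grasp; the last joint's range is limited). The gripper opens to 88 mm and grips with 3 to 60 N. Pads are 20 mm wide; open, the fingers measure 115 mm over their backs; the gripper's body (75 mm by 178 mm) begins 61 mm behind the grasp point.
Start: joints at [-1.379, 0.477, 0.022, 1.555, -0.011, 1.109, -0.083], TCP at [199.343, 644.911, 199.164] pointing down, gripper open.
Joint ranges: [-2.96, 2.96], [-0.34, 2.1], [-1.41, 1.46], [0.24, 2.44], [-1.37, 4.51], [0.17, 1.92], [-2.96, 2.96]. Speed limits (rad/s): [2.39, 2.39, 3.14, 3.14, 3.14, 3.14, 3.14].

## Interface

Orientations are given as a rotation vector (axis times angle).
In Python, from cell import arm, camera, ticket gives the robot as it stands.
- The arm moves only by the shell command python3 -m jog 'ROWS' [OPENING] [FORCE]. ROWS is JSON, a list that holds one entry, the list of rows, each a list of 6 numbers: the shift along the tool's x, y, z in m, then the turn, a rotation vector about the tool's x, y, z in rad. A call has 1 to 8 rows; each row shifts and turns the commanded pose from where the row before left it, along the tool's axes as they then stand; what a row does not reach is not made up. A row lasts 1/8 s, in which the tool goes at most 62.5 mm and 10.7 degrees, less where a joint would pass 70% of its speed; a pose out of reach is approached as far as the arm can. A call with a gripper value outside its range is refused whole. OPENING is the finger opening in m, from 0 to 0.0878, set as the call begins (- or left out, the last holds). The fingers move at their own pace and stop on an object; FORCE is the grip in N (left out, the last holds). Time passes only in rows, so rows that do not move let the fingers close. It gives the time, the measured TCP pose, the force, the opening and the grip force at its end, in the units of the state.
- arm.get_state(): the state, without advancing time (a new reading comes with each control period).
- camera(name): name is "scene" or "top" or "wrist"; returns a dict with "pixels" (400x640x3 uint8, blue, green, red), "range_z" (400x640 float32, mm along the optical axis (not along the pixel's ray), 0 where there is no reading), "fx", "fy", "cx", "cy" (pixels), "extrinsics" (4x4, takes a point from camera to world coordinates). Camera axes: x right, y down, z forward; pixel columns grow to the right and rows downward; lengths in mm; the calibration is good to about 2 mm. A picture is of the moment at which its call begins.
- ticket.sign_off(): hands the job in; it is judged then, once.
The state is a dict: "clock": time; "q": joint angles; "dq": joint speeds; "tau": joint torques, N m; "ee_pos": TCP position; "orientation": TCP orientation; "ft_force": force on the tool from outside, world axes, zero at the start; "moment": the same for the moment, N m; "finger_gap": finger opening in mm; "gripper_force": force on a finger pad.
Only numpy, scipy, OpenCV 4.12 (cv2) and the standard library are available. Lean on these libraries where they do the work, as an engineer would, in place of code of your own. Each camera call takes 0.05 s, during which the arm holds its last target. There are 200 camera calls.

## Working session

There is one attempt and no reset: what is moved stays moved. The work goes in short steps, Python scripts to look and compute and a shell command to move; the robot and the scene stay as the last step left them, time stands still between calls to the robot, and variables do not carry over. Pictures are saved under pics/ and viewed, at most 10 in all, crops included, and the job is handed in when it is done.

```bash
mkdir -p pics; ls; python3 - <<'E'
from cell import arm,camera,ticket
import cv2,numpy as np
s=arm.get_state();print(s)
for n in("top","scene"):
    c=camera(n);cv2.imwrite(f"pics/{n}0.png",c["pixels"]);np.savez(f"{n}0.npz",**c)
    print(n,c["fx"],c["fy"],c["cx"],c["cy"],np.round(c["extrinsics"],3).tolist())
E
```

```text
pics
{'clock': 0.0, 'q': array([-1.3791247 ,  0.47778338,  0.0223706 ,  1.55643712, -0.01152014,
        1.10933981, -0.08311924]), 'dq': array([-7.14154340e-05,  1.53677054e-03, -1.23185515e-03, -1.41436676e-03,
       -1.86993501e-03, -1.15682631e-03,  1.59456738e-03]), 'tau': array([-4.47216144e-04, -5.82842410e+01,  1.53454833e+00, -2.72608924e+01,
       -5.42914309e-02,  1.70107180e-02,  1.50402216e-04]), 'ee_pos': array([199.16656811, 644.2613844 , 198.1996503 ]), 'orientation': array([-4.69150158e-01, -3.10621911e+00,  2.88010766e-03]), 'ft_force': array([ 0.12076912,  0.26927728, -0.72388424]), 'moment': array([ 0.0067522 ,  0.07127627, -0.00662537]), 'gripper_force': 0.0, 'finger_gap': 87.79268427536863}
top 370.1557894180741 370.1557894180741 325.37068705725784 199.39635205854552 [[-0.014, -0.995, 0.094, 465.182], [-1.0, 0.015, 0.006, -227.143], [-0.007, -0.094, -0.996, 922.238], [0.0, 0.0, 0.0, 1.0]]
scene 446.41857977351947 446.41857977351947 314.9893274453201 193.83681069465166 [[0.497, -0.413, 0.763, -150.737], [-0.868, -0.227, 0.442, -625.943], [-0.009, -0.882, -0.472, 486.13], [0.0, 0.0, 0.0, 1.0]]
```

View pics/top0.png

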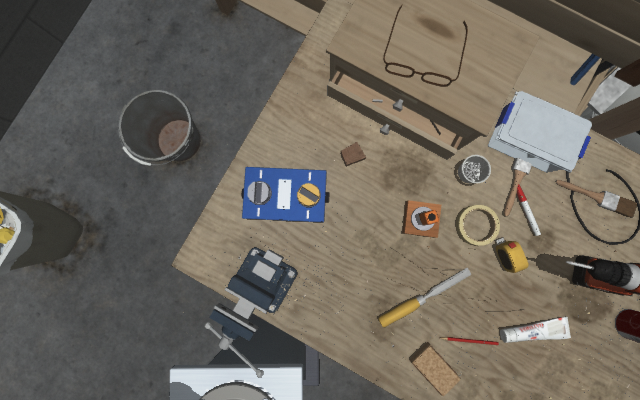

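View pics/scene0.png

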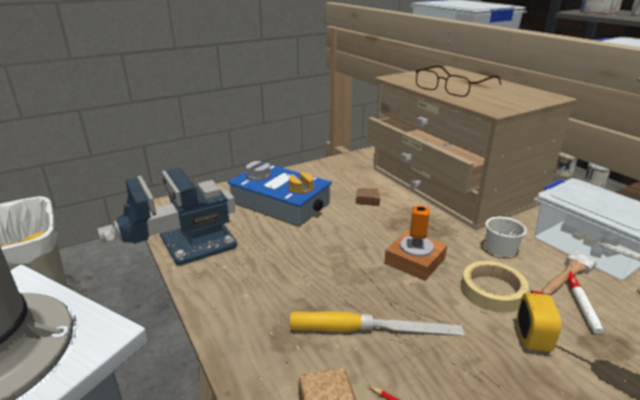

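The top view shows the brass screw at (308,194), the steel screw at (258,192), and the key at (428,217) in the stand at (422,219). Next I locate them in 3D.

```bash
cat > h.py <<'E'
import numpy as np,cv2
def cloud(c):
    z=np.asarray(c["range_z"],float);v,u=np.mgrid[:400,:640]
    P=np.stack([(u-c["cx"])/c["fx"]*z,(v-c["cy"])/c["fy"]*z,z],-1)
    E=np.asarray(c["extrinsics"]);return P@E[:3,:3].T+E[:3,3]
E
python3 - <<'E'
from h import *
c=np.load("top0.npz");P=cloud(c);im=c["pixels"]
hsv=cv2.cvtColor(im,cv2.COLOR_BGR2HSV)
def reg(u0,u1,v0,v1):
    m=np.zeros((400,640),bool);m[v0:v1,u0:u1]=1;return m
def rep(n,m):
    p=P[m];print(n,m.sum(),p.mean(0).round(1),"min",p.min(0).round(),"max",p.max(0).round(), "rect",cv2.minAreaRect(p[:,:2].astype(np.float32)))
Z=P[...,2]
rep("key top",reg(400,450,195,245)&(Z>98))
rep("shoulder",reg(400,450,195,245)&(abs(Z-36)<4))
rep("stand top",reg(400,450,195,245)&(abs(Z-30)<5))
rep("boxtop",reg(235,335,160,230)&(Z>45)&(Z<63))
rep("brass",reg(290,325,175,215)&(Z>68))
rep("steel",reg(242,275,175,215)&(Z>68))
rep("slot floor",reg(296,321,182,206)&(Z<68))
for v in (190,194,198):print(Z[v,290:328].round())
cv2.imwrite("pics/b.png",np.hstack([cv2.resize(im[165:225,235:335],None,fx=4.5,fy=4.5,interpolation=2),cv2.resize(im[190:250,390:460],None,fx=4.5,fy=4.5,interpolation=2)]))
E
```

```text
key top 182 [ 497.5 -437.1  166.2] min [ 465. -470.   99.] max [ 516. -227.  922.] rect ((477.38421630859375, -349.217041015625), (28.305788040161133, 243.72703552246094), 12.332489967346191)
shoulder 431 [ 499.5 -450.4   35.2] min [ 458. -498.   32.] max [ 545. -412.   40.] rect ((499.7418212890625, -454.7181091308594), (79.01766204833984, 79.66754150390625), 81.05924224853516)
stand top 665 [ 499.1 -451.3   31.2] min [ 455. -499.   25.] max [ 545. -410.   35.] rect ((499.99627685546875, -455.1974792480469), (80.80203247070312, 80.13922882080078), 81.3519058227539)
boxtop 3716 [ 560.8 -126.    55.5] min [ 497. -225.   48.] max [628. -25.  63.] rect ((562.162109375, -124.61961364746094), (194.4233856201172, 124.36593627929688), 86.50788879394531)
brass 248 [ 556.7 -183.6   91.4] min [ 465. -227.   68.] max [ 584. -157.  922.] rect ((529.1979370117188, -206.65634155273438), (124.9551773071289, 49.56755065917969), 39.383182525634766)
steel 261 [562.4 -71.8 100.1] min [ 465. -227.   68.] max [588. -43. 922.] rect ((531.9254150390625, -140.85638427734375), (212.28636169433594, 50.34249496459961), 65.61874389648438)
slot floor 354 [ 562.5 -181.6   57.6] min [ 534. -210.   51.] max [ 590. -153.   67.] rect ((561.8432006835938, -181.32962036132812), (57.116111755371094, 55.739078521728516), 89.27782440185547)
[55. 55. 54. 56. 56. 56. 57. 54. 56. 61. 60. 63. 61. 60. 58. 61. 63. 61.
 72. 79. 78. 78. 78. 79. 78. 77. 78. 80. 78. 56. 54. 55. 55. 55. 56. 53.
  3. -1.]
[ 55.  54.  58.  56.  53.  55.  56.  79.  79.  77.  79.  80.  63.  59.
  60.  62.  60. 922.  60.  60.  63.  61.  63.  59.  67.  78.  78.  76.
  78.  77.  55.  55.  57.  54.  56.  55.  36.  39.]
[52. 52. 54. 54. 54. 55. 58. 55. 76. 77. 79. 79. 77. 78. 78. 79. 77. 79.
 79. 63. 60. 61. 62. 62. 57. 60. 61. 62. 61. 56. 53. 55. 54. 52. 52. 37.
 36. 38.]
```

View pics/b.png

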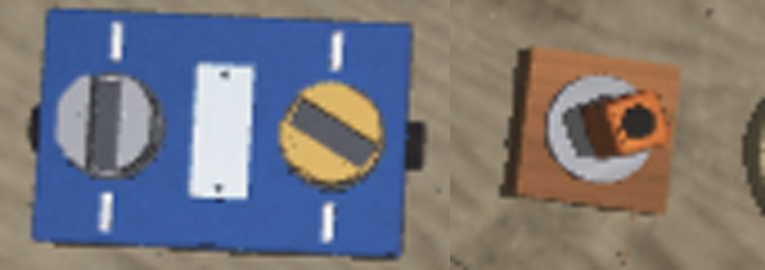

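```bash
python3 - <<'E'
from h import *
c=np.load("top0.npz");P=cloud(c);im=c["pixels"];Z=P[...,2];ok=np.asarray(c["range_z"])>0
def R(u0,u1,v0,v1):
    m=np.zeros((400,640),bool);m[v0:v1,u0:u1]=1;return m&ok
def rect(n,m):
    p=P[m];r=cv2.minAreaRect(p[:,:2].astype(np.float32));print(n,m.sum(),p.mean(0).round(1),np.round(r[0],1),np.round(r[1],1),round(r[2],1))
rect("keytop",R(400,450,195,245)&(abs(Z-108)<6))
rect("standtop",R(395,455,190,250)&(abs(Z-30)<5))
hsv=cv2.cvtColor(im,cv2.COLOR_BGR2HSV)
for n,m in(("brass",R(294,324,178,212)&(abs(Z-78)<5)),("steel",R(242,275,175,212)&(abs(Z-78)<5))):
    p=P[m][:,:2].astype(np.float32);(x,y),r=cv2.minEnclosingCircle(p);print(n,x,y,r,P[m][:,2].mean())
    q=(np.hypot(P[...,0]-x,P[...,1]-y)<21)&(Z<68)&(Z>50)&ok
    d=cv2.fitLine(P[q][:,:2].astype(np.float32),cv2.DIST_HUBER,0,.01,.01).ravel();print("slot",q.sum(),d,np.degrees(np.arctan2(d[1],d[0])))
b=R(235,335,160,230)&(Z>48)&(Z<62)&(hsv[...,0]>100)&(hsv[...,0]<125)&(hsv[...,1]>120);rect("box",b)
from scipy.spatial.transform import Rotation as Ro
from cell import arm
s=arm.get_state();print(Ro.from_rotvec(s["orientation"]).as_matrix().round(3))
E
```

```text
keytop 163 [ 500.1 -453.6  108.3] [ 500.1 -454.2] [27.5 28.4] 17.1
standtop 665 [ 499.1 -451.3   31.2] [ 500.  -455.2] [80.8 80.1] 81.4
brass 558.2808837890625 -182.6515655517578 25.684782028198242 77.99783758214774
slot 116 [ 5.4481798e-01  8.3855432e-01  5.5910168e+02 -1.8329945e+02] 56.98777
steel 565.6480712890625 -67.10609436035156 25.699819564819336 77.77818563087746
slot 106 [ 9.966479e-01 -8.181028e-02  5.653504e+02 -6.504381e+01] -4.6926284
box 2678 [ 560.8 -125.5   55.1] [ 561.8 -125. ] [193.2 122.2] 86.5
[[-0.955  0.295 -0.   ]
 [ 0.295  0.955 -0.002]
 [-0.    -0.002 -1.   ]]
```

```bash
python3 - <<'E'
from h import *
c=np.load("top0.npz");P=cloud(c);ok=np.asarray(c["range_z"])>0
m=ok&(P[...,2]>60)&(P[...,2]<900)
p=P[m]
for y in range(-650,500,50):
    r=[]
    for x in range(250,800,50):
        q=p[(abs(p[:,0]-x-25)<25)&(abs(p[:,1]-y-25)<25),2]
        r.append(int(np.percentile(q,97)) if len(q)>4 else 0)
    print(y,r)
E
```

```text
-650 [0, 0, 63, 65, 0, 0, 0, 0, 99, 99, 238]
-600 [0, 0, 0, 0, 0, 0, 0, 0, 237, 238, 238]
-550 [0, 0, 0, 0, 0, 0, 0, 236, 237, 238, 238]
-500 [0, 0, 0, 0, 111, 111, 0, 150, 237, 254, 269]
-450 [0, 0, 0, 0, 110, 110, 0, 0, 235, 239, 274]
-400 [0, 0, 0, 0, 0, 0, 0, 0, 150, 237, 276]
-350 [0, 0, 0, 0, 0, 0, 0, 0, 115, 150, 262]
-300 [0, 0, 0, 0, 0, 0, 0, 0, 0, 149, 237]
-250 [0, 0, 0, 0, 0, 0, 79, 0, 0, 0, 150]
-200 [0, 0, 0, 0, 0, 81, 80, 0, 0, 0, 0]
-150 [0, 141, 111, 95, 0, 0, 0, 0, 0, 0, 0]
-100 [140, 141, 140, 111, 0, 79, 80, 0, 0, 0, 0]
-50 [140, 141, 141, 0, 0, 0, 79, 0, 0, 0, 0]
0 [140, 140, 0, 0, 0, 0, 0, 0, 0, 0, 0]
50 [0, 0, 0, 0, 0, 0, 0, 0, 0, 0, 0]
100 [0, 0, 0, 0, 0, 0, 0, 0, 0, 0, 0]
150 [0, 0, 0, 0, 0, 0, 0, 0, 0, 0, 0]
200 [0, 0, 0, 0, 0, 0, 0, 0, 0, 0, 0]
250 [0, 0, 0, 0, 0, 0, 0, 0, 0, 0, 0]
300 [0, 0, 0, 0, 0, 0, 0, 0, 0, 0, 0]
350 [0, 0, 0, 0, 0, 0, 0, 0, 0, 0, 0]
400 [0, 0, 0, 0, 0, 0, 0, 0, 0, 0, 0]
450 [0, 0, 0, 0, 0, 0, 0, 0, 0, 0, 0]
```

```bash
python3 -m jog '[[[0.0,0,-0.06,0,0,0.15],[-0.06,0,-0.04,0,0,0.15]]]' 0.0878; python3 -c "
from cell import arm
s=arm.get_state();print(s['q'].round(3),s['ee_pos'].round(1))"
```

```text
clock: 0.35
ee_pos: [241.5, 624.9, 295.6]
orientation: [-0.921, -3.0, -0.003]
ft_force: [1.9, 0.7, 0.4]
finger_gap: 87.8
gripper_force: 0.0
[-1.366  0.402  0.104  1.454 -0.046  1.286 -0.283] [241.5 624.9 295.6]
```

```bash
python3 -m jog '[[[-0.048,-0.009,0,0,0,0],[-0.048,-0.009,0,0,0,0],[-0.048,-0.009,0,0,0,0],[-0.048,-0.009,0,0,0,0],[-0.048,-0.009,0,0,0,0],[-0.048,-0.009,0,0,0,0],[-0.048,-0.009,0,0,0,0],[-0.048,-0.009,0,0,0,0]]]'
python3 -m jog '[[[-0.033,-0.031,0,0,0,0],[-0.033,-0.031,0,0,0,0],[-0.033,-0.031,0,0,0,0],[-0.033,-0.031,0,0,0,0],[-0.033,-0.031,0,0,0,0],[-0.033,-0.031,0,0,0,0],[-0.033,-0.031,0,0,0,0],[-0.033,-0.031,0,0,0,0]]]'
python3 -m jog '[[[-0.021,-0.046,0,0,0,0],[-0.021,-0.046,0,0,0,0],[-0.021,-0.046,0,0,0,0],[-0.021,-0.046,0,0,0,0],[-0.021,-0.046,0,0,0,0]]]'
```

```text
clock: 1.35
ee_pos: [523.2, 344.8, 293.4]
orientation: [-0.928, -3.001, 0.001]
ft_force: [0.9, 1.1, -0.5]
finger_gap: 87.6
gripper_force: 0.0
clock: 2.35
ee_pos: [600.3, -9.0, 293.5]
orientation: [-0.928, -3.001, 0.0]
ft_force: [1.3, -0.8, -0.2]
finger_gap: 87.5
gripper_force: 0.0
clock: 2.98
ee_pos: [556.6, -258.1, 293.5]
orientation: [-0.928, -3.001, -0.0]
ft_force: [0.8, -1.4, 0.4]
finger_gap: 87.7
gripper_force: 0.0
```

```bash
python3 -m jog '[[[-0.016,-0.0485,0,0,0,0],[-0.016,-0.0485,0,0,0,0],[-0.016,-0.0485,0,0,0,0],[-0.016,-0.0485,0,0,0,0],[0,0,0.02,0,0,0.186],[0,0,0.02,0,0,0.186],[0,0,0.02,0,0,0.186],[0,0,0.02,0,0,0.186]]]'
python3 -m jog '[[[0,0,0,0,0,0.186],[0,0,0,0,0,0.186],[0,0,0,0,0,0.186],[0,0,0,0,0,0.186],[0,0,0,0,0,0.186],[0,0,0,0,0,0.186],[0,0,0,0,0,0.186],[0,0,0,0,0,0.186]]]'
python3 -m jog '[[[0,0,0,0,0,0.012],[0,0,0,0,0,0]]]'
python3 - <<'E'
from h import *
from cell import camera,arm
from scipy.spatial.transform import Rotation as Ro
c=camera("wrist");cv2.imwrite("pics/w1.png",c["pixels"]);P=cloud(c);Z=P[...,2];ok=np.asarray(c["range_z"])>0
near=np.hypot(P[...,0]-500,P[...,1]+454)<60
for n,lo,hi in(("top",100,116),("stand",25,40)):
    m=ok&near&(Z>lo)&(Z<hi)
    if m.sum()>5:
        r=cv2.minAreaRect(P[m][:,:2].astype(np.float32));print(n,m.sum(),P[m].mean(0).round(1),r)
s=arm.get_state();R=Ro.from_rotvec(s["orientation"]).as_matrix();print(s["ee_pos"],R.round(3).tolist(),np.degrees(np.arctan2(R[1,1],R[0,1])),s["q"].round(2))
E
```

```text
clock: 3.98
ee_pos: [500.4, -452.7, 212.7]
orientation: [-1.963, -2.452, -0.0]
ft_force: [0.2, 0.6, -0.1]
finger_gap: 87.8
gripper_force: 0.0
clock: 4.97
ee_pos: [500.6, -452.6, 213.3]
orientation: [-3.105, -0.476, 0.001]
ft_force: [-0.2, 0.6, -0.3]
finger_gap: 87.6
gripper_force: 0.0
clock: 5.22
ee_pos: [500.5, -452.9, 213.5]
orientation: [-3.106, -0.471, 0.001]
ft_force: [0.1, 0.1, -0.2]
finger_gap: 88.0
gripper_force: 0.0
top 679 [ 502.6 -453.3  107. ] ((502.096435546875, -453.5125427246094), (27.051294326782227, 27.694549560546875), 17.435462951660156)
stand 2850 [ 506.6 -452.3   31.2] ((501.0826721191406, -454.0348815917969), (80.04010009765625, 80.22084045410156), 81.62016296386719)
[ 500.5173943  -452.93213771  213.66764641] [[0.955, 0.296, -0.0], [0.296, -0.955, 0.0], [-0.0, -0.0, -1.0]] -72.77708740336998 [-0.02  0.7   1.09  1.59 -0.64  1.26 -0.09]
```

View pics/w1.png

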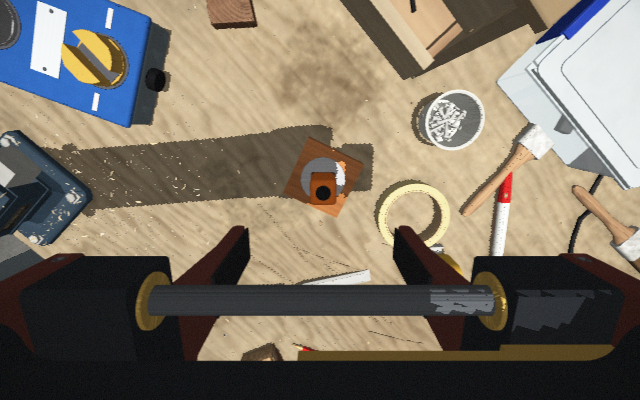

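The wrist view shows the key upright at (322,190), centred between the fingers, and it agrees with the first measurement. I go down and grip it.

```bash
python3 -m jog '[[[0,0.001,0.038,0,0,0],[0,0,0.037,0,0,0],[0,0,0.037,0,0,0],[0,0,0.0365,0,0,0],[0,0,0,0,0,0]]]'
python3 -m jog '[[[0,0,0,0,0,0],[0,0,0,0,0,0],[0,0,0,0,0,0],[0,0,0,0,0,0],[0,0,0,0,0,0],[0,0,0,0,0,0]]]' 0.02 45
python3 -m jog '[[[0,0,-0.03,0,0,0],[0,0,-0.04,0,0,0],[0,0,-0.05,0,0,0],[0,0,-0.05,0,0,0],[0,0,0,0,0,0]]]'
python3 - <<'E'
from h import *
from cell import camera,arm
c=camera("scene");np.savez("s1.npz",**c);im=c["pixels"]
E=np.linalg.inv(c["extrinsics"]);s=arm.get_state();q=E[:3,:3]@(s["ee_pos"]+[0,0,-50])+E[:3,3]
u,v=int(c["fx"]*q[0]/q[2]+c["cx"]),int(c["fy"]*q[1]/q[2]+c["cy"]);print(u,v,s["finger_gap"],s["gripper_force"])
u0,v0=max(u-50,0),max(v-60,0);cv2.imwrite("pics/s1.png",cv2.resize(im[v0:v+50,u0:u+50],None,fx=5,fy=5,interpolation=2))
E
```

```text
clock: 5.9
ee_pos: [499.7, -452.2, 62.9]
orientation: [-3.102, -0.468, 0.004]
ft_force: [-0.5, 0.3, -0.1]
finger_gap: 87.8
gripper_force: 0.0
clock: 6.65
ee_pos: [500.9, -454.0, 65.3]
orientation: [-3.107, -0.466, 0.0]
ft_force: [-0.1, -0.6, 0.1]
finger_gap: 31.3
gripper_force: 0.0
clock: 7.28
ee_pos: [501.6, -456.0, 239.3]
orientation: [3.102, 0.465, 0.006]
ft_force: [-0.5, -1.0, -2.4]
finger_gap: 27.6
gripper_force: 44.8
426 166 27.78278466157279 44.76138353347778
```

View pics/s1.png

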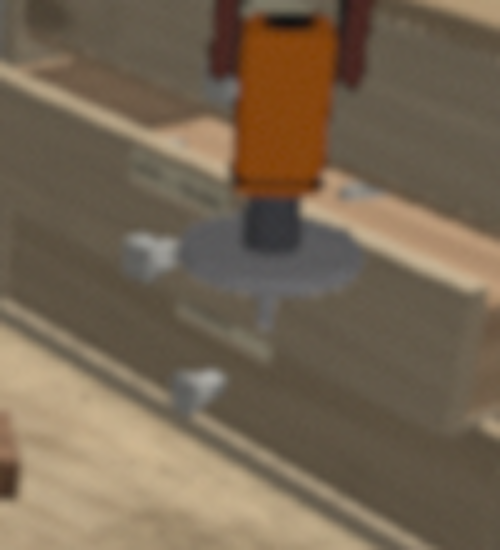

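The key is lifted and hangs upright. Its blade is edge-on to this camera at (267,310), so it lies along the tool x axis, about 17° in the world. The fingers were still closing when the lift began, so I check how high the key sits in the grip.

```bash
python3 - <<'E'
from h import *
from cell import arm
c=np.load("s1.npz");P=cloud(c);Z=P[...,2];im=c["pixels"];hsv=cv2.cvtColor(im,cv2.COLOR_BGR2HSV)
s=arm.get_state();t=s["ee_pos"];print(t,s["orientation"])
d=np.hypot(P[...,0]-t[0],P[...,1]-t[1])
m=(d<50)&(np.asarray(c["range_z"])>0)
o=m&(hsv[...,0]<15)&(hsv[...,1]>200)&(hsv[...,2]>120);print("orange",o.sum(),np.percentile(Z[o],[1,5,95,99]).round(1))
h,e=np.histogram(Z[m],np.arange(160,280,4));print(dict(zip(e.tolist(),h.tolist())))
f=m&(Z>t[2]-45)&(Z<t[2]-15)&(d>10)
p=P[f];print("disc",len(p),p.mean(0).round(1),np.percentile(p,[2,98],axis=0).round(1).tolist())
(x,y),r=cv2.minEnclosingCircle(p[:,:2].astype(np.float32));print(x,y,r)
A=np.c_[p[:,:2]-t[:2],np.ones(len(p))];print(np.linalg.lstsq(A,p[:,2],rcond=None)[0])
E
```

```text
[ 501.10107038 -454.59754334  236.58821193] [3.10523705e+00 4.65642279e-01 2.87834736e-03]
orange 455 [236.  238.  277.9 279.2]
{160: 0, 164: 0, 168: 0, 172: 0, 176: 0, 180: 0, 184: 4, 188: 8, 192: 7, 196: 5, 200: 35, 204: 274, 208: 147, 212: 25, 216: 30, 220: 29, 224: 20, 228: 27, 232: 48, 236: 48, 240: 49, 244: 45, 248: 49, 252: 51, 256: 49, 260: 50, 264: 74, 268: 83, 272: 84}
disc 473 [ 491.9 -460.5  207.4] [[472.6, -484.4, 196.1], [522.5, -432.3, 218.6]]
499.53662109375 -457.5643005371094 29.647855758666992
[ 8.76160125e-02 -2.48756106e-02  2.08019913e+02]
```

The grip top at z≈279 and the disc at about 207 put the key origin about 51.5 mm below the TCP, as planned. Next I move over the brass screw and line up the blade.

```bash
python3 -m jog '[[[0.0169,-0.0303,0,0,0,0],[0.0169,-0.0303,0,0,0,0],[0.0169,-0.0303,0,0,0,0],[0.0169,-0.0303,0,0,0,0],[0.0169,-0.0303,0,0,0,0],[0.0169,-0.0303,0,0,0,0],[0.0169,-0.0303,0,0,0,0],[0.0169,-0.0303,0,0,0,0]]]'
python3 -m jog '[[[0,0,0,0,0,-0.174],[0,0,0,0,0,-0.174],[0,0,0,0,0,-0.174],[0,0,0,0,0,-0.174],[0,0,0,0,0,0],[0,0,0,0,0,0]]]'
python3 - <<'E'
from h import *
from cell import camera,arm
from scipy.spatial.transform import Rotation as Ro
s=arm.get_state();R=Ro.from_rotvec(s["orientation"]).as_matrix();t=s["ee_pos"];print(t.round(1),R.round(3).tolist(),np.degrees(np.arctan2(R[1,0],R[0,0])),s["q"].round(2),s["gripper_force"])
for n in("wrist","scene"):
    c=camera(n);P=cloud(c);Z=P[...,2];ok=np.asarray(c["range_z"])>0;hsv=cv2.cvtColor(c["pixels"],cv2.COLOR_BGR2HSV)
    d=np.hypot(P[...,0]-558.3,P[...,1]+182.7)
    m=ok&(d<40)&(abs(Z-77)<6)
    if m.sum()>20:print(n,"brass",m.sum(),P[m].mean(0),cv2.minEnclosingCircle(P[m][:,:2].astype(np.float32)))
    q=ok&(d<21)&(Z>52)&(Z<67)
    if q.sum()>20:
        l=cv2.fitLine(P[q][:,:2].astype(np.float32),4,0,.01,.01).ravel();print("slot",q.sum(),l,np.degrees(np.arctan2(l[1],l[0])))
    if n=="wrist":cv2.imwrite("pics/w2.png",c["pixels"])
    else:
        cv2.imwrite("pics/s2.png",cv2.resize(c["pixels"][60:230,200:400],None,fx=3.5,fy=3.5,interpolation=2))
E
```

```text
clock: 8.32
ee_pos: [558.2, -180.5, 233.3]
orientation: [-3.105, -0.466, 0.004]
ft_force: [-0.1, -0.3, -2.1]
finger_gap: 27.6
gripper_force: 44.8
clock: 9.07
ee_pos: [558.5, -182.3, 234.4]
orientation: [-2.763, -1.492, 0.002]
ft_force: [0.6, 0.4, -1.6]
finger_gap: 27.7
gripper_force: 44.8
[ 558.5 -182.3  234.4] [[0.548, 0.836, -0.002], [0.836, -0.548, 0.0], [-0.001, -0.002, -1.0]] 56.74741132204434 [-0.56  0.48  1.07  1.78 -0.45  1.16  0.07] 44.762848019599915
wrist brass 360 [ 564.81615078 -170.59162681   76.31425373] ((562.4447021484375, -176.42640686035156), 23.985960006713867)
slot 161 [ 9.7887486e-01  2.0446025e-01  5.6535834e+02 -1.7237265e+02] 11.797904
scene brass 220 [ 553.42271765 -183.13525902   77.18691452] ((557.2993774414062, -181.34906005859375), 28.45241928100586)
slot 50 [   0.67533684    0.7375094   558.7845     -188.9376    ] 47.519684
```

View pics/w2.png

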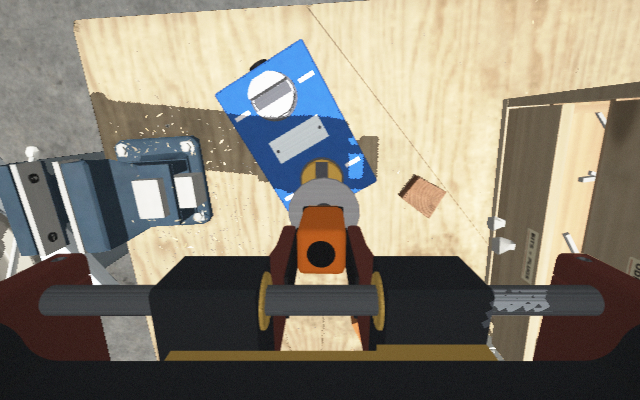

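View pics/s2.png

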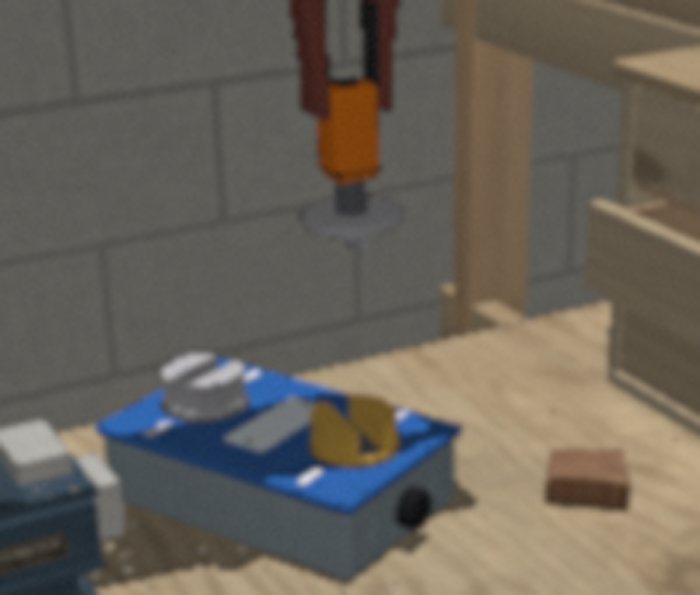

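The wrist view shows the key over the brass screw at (322,175). In the scene view the blade at (355,243) blends with the wall, so I check its direction from depth.

```bash
python3 - <<'E'
from h import *
from cell import camera,arm
t=arm.get_state()["ee_pos"]
acc=[]
for i in range(2):
    c=camera("scene");P=cloud(c);Z=P[...,2]
    m=(np.hypot(P[...,0]-t[0],P[...,1]-t[1])<35)
    b=m&(Z<t[2]-37)&(Z>t[2]-60);p=P[b];acc.append(p)
p=np.vstack(acc);print(len(p),p.mean(0).round(1),np.percentile(p,[2,98],axis=0).round(1).tolist())
low=p[p[:,2]<t[2]-40];print(len(low));l=cv2.fitLine(low[:,:2].astype(np.float32),4,0,.01,.01).ravel();print(l,np.degrees(np.arctan2(l[1],l[0])))
print(low.round(0)[:40].tolist())
v,u=np.where(b);print(u.min(),u.max(),v.min(),v.max())
np.savez("s2.npz",**c)
E
```

```text
65 [ 551.  -190.5  187.3] [[533.2, -198.4, 182.2], [561.1, -173.4, 197.4]]
61
[ 5.2341276e-01  8.5207927e-01  5.5146820e+02 -1.9130666e+02] 58.43854
[[551.0, -197.0, 193.0], [561.0, -174.0, 184.0], [560.0, -178.0, 185.0], [556.0, -182.0, 187.0], [554.0, -186.0, 188.0], [554.0, -188.0, 189.0], [548.0, -194.0, 191.0], [550.0, -195.0, 191.0], [549.0, -198.0, 192.0], [561.0, -177.0, 182.0], [558.0, -181.0, 184.0], [557.0, -184.0, 185.0], [553.0, -189.0, 187.0], [548.0, -194.0, 190.0], [548.0, -197.0, 190.0], [549.0, -198.0, 190.0], [555.0, -185.0, 184.0], [551.0, -190.0, 186.0], [548.0, -194.0, 187.0], [547.0, -197.0, 188.0], [548.0, -198.0, 188.0], [553.0, -189.0, 183.0], [550.0, -193.0, 184.0], [549.0, -195.0, 185.0], [549.0, -198.0, 186.0], [551.0, -192.0, 182.0], [548.0, -196.0, 184.0], [549.0, -198.0, 184.0], [551.0, -199.0, 183.0], [549.0, -196.0, 194.0], [553.0, -196.0, 192.0], [563.0, -173.0, 183.0], [561.0, -177.0, 184.0], [559.0, -180.0, 186.0], [555.0, -185.0, 188.0], [552.0, -189.0, 189.0], [550.0, -193.0, 191.0], [548.0, -196.0, 192.0], [552.0, -196.0, 191.0], [560.0, -177.0, 183.0]]
295 305 127 132
```

The blade direction measures 58° against 57° for the slot. I go down, slowly at the end.

```bash
python3 -m jog '[[[0,0,0.04,0,0,0],[0,0,0.035,0,0,0],[0,0,0.025,0,0,0],[0,0,0,0,0,0],[0,0,0.005,0,0,0],[0,0,0.005,0,0,0],[0,0,0,0,0,0]]]'
python3 -m jog '[[[0,0,0.004,0,0,0],[0,0,0.004,0,0,0],[0,0,0,0,0,0],[0,0,0,0,0,0]]]'
```

```text
clock: 10.15
ee_pos: [559.1, -182.5, 125.5]
orientation: [2.762, 1.498, 0.0]
ft_force: [0.0, -0.0, -2.3]
finger_gap: 27.6
gripper_force: 44.8
clock: 10.65
ee_pos: [559.0, -182.6, 117.3]
orientation: [-2.762, -1.497, 0.0]
ft_force: [0.1, 0.8, -1.2]
finger_gap: 27.9
gripper_force: 44.8
```

The blade is about 11 mm into the slot with no contact force. Now I turn clockwise.

```bash
python3 -m jog '[[[0,0,0.002,0,0,0],[0,0,0,0,0,0.12],[0,0,0,0,0,0.12],[0,0,0,0,0,0.12],[0,0,0,0,0,0.12],[0,0,0,0,0,0.12]]]'; python3 -m jog '[[[0,0,0,0,0,0.12],[0,0,0,0,0,0.12],[0,0,0,0,0,0.12],[0,0,0,0,0,0.12],[0,0,0,0,0,0.12],[0,0,0,0,0,0]]]'
python3 -c "
from cell import arm;s=arm.get_state();print(s['moment'].round(3),s['q'].round(2))"
```

```text
clock: 11.4
ee_pos: [558.7, -183.1, 116.3]
orientation: [-3.082, -0.608, -0.0]
ft_force: [-3.1, 1.4, 7.8]
finger_gap: 27.8
gripper_force: 44.8
clock: 12.15
ee_pos: [558.9, -182.3, 116.3]
orientation: [-3.124, 0.325, 0.001]
ft_force: [-3.1, 2.0, 9.2]
finger_gap: 27.8
gripper_force: 44.8
[0.973 0.983 0.037] [-0.59  0.79  1.22  1.9  -0.85  1.1  -0.8 ]
```

```bash
python3 -m jog '[[[0,0,0,0,0,0.06],[0,0,0,0,0,0.04],[0,0,0,0,0,0]]]'
python3 -c "
from cell import arm;s=arm.get_state();print(s['moment'].round(3),s['q'].round(2))"
```

```text
clock: 12.52
ee_pos: [559.0, -182.1, 116.3]
orientation: [-3.103, 0.479, 0.0]
ft_force: [-3.3, 2.5, 8.7]
finger_gap: 27.9
gripper_force: 44.8
[0.995 0.983 0.122] [-0.6   0.81  1.24  1.9  -0.87  1.12 -0.88]
```

```bash
python3 -m jog '[[[0,0,0,0,0,0.04],[0,0,0,0,0,0.03],[0,0,0,0,0,0]]]'
python3 -c "
from cell import arm;s=arm.get_state();print(s['moment'].round(3),s['q'].round(2))"
```

```text
clock: 12.9
ee_pos: [559.5, -181.4, 116.1]
orientation: [-3.084, 0.586, -0.0]
ft_force: [-2.1, 3.8, 7.4]
finger_gap: 27.6
gripper_force: 44.8
[1.33  0.595 0.089] [-0.6   0.82  1.26  1.9  -0.88  1.13 -0.94]
```

```bash
python3 -m jog '[[[0,0,0,0,0,0.04],[0,0,0,0,0,0.04],[0,0,0,0,0,0],[0,0,0,0,0,0]]]'
python3 - <<'E'
from h import *
from cell import camera,arm
s=arm.get_state();print(s['moment'].round(3),s['q'].round(2))
c=camera("top");P=cloud(c);Z=P[...,2]
c2=camera("scene");cv2.imwrite("pics/s3.png",np.hstack([cv2.resize(c2["pixels"][120:240,215:345],None,fx=3,fy=3,interpolation=2),cv2.resize(c["pixels"][160:250,235:345],None,fx=3.5,fy=4,interpolation=2)]))
E
```

```text
clock: 13.4
ee_pos: [559.7, -181.4, 116.1]
orientation: [-3.059, 0.705, -0.0]
ft_force: [-1.5, 3.5, 7.1]
finger_gap: 27.6
gripper_force: 45.2
[1.112 0.48  0.849] [-0.6   0.83  1.27  1.9  -0.9   1.14 -1.  ]
```

View pics/s3.png

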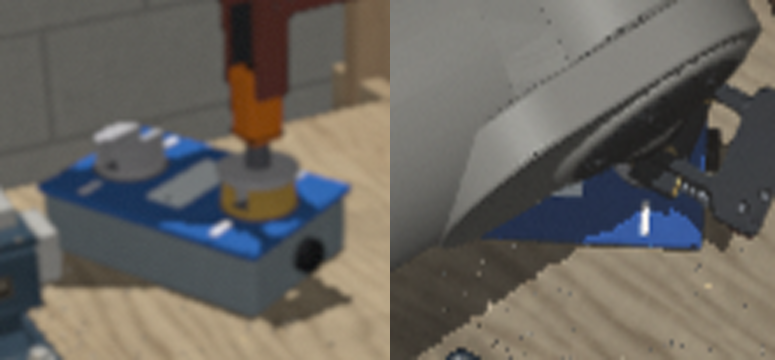

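The moment about z has risen to 0.85 N m at the stop. The scene picture shows the slot end at (240,200), in line with the white mark at (222,228), so the screw is home. I centre the blade in its play and lift out.

```bash
python3 -m jog '[[[0,0,0,0,0,-0.11],[0,0,0,0,0,-0.11],[0,0,0,0,0,-0.11],[0,0,0,0,0,0],[0,0,-0.008,0,0,0],[0,0,-0.012,0,0,0],[0,0,-0.04,0,0,0],[0,0,-0.06,0,0,0]]]'
python3 -m jog '[[[0,0,0,0,0,0],[0,0,0,0,0,0]]]'
python3 - <<'E'
from h import *
from cell import camera,arm
from scipy.spatial.transform import Rotation as Ro
s=arm.get_state();t=s["ee_pos"];R=Ro.from_rotvec(s["orientation"]).as_matrix();print(t,R.round(3).tolist(),s["moment"])
c=camera("scene");P=cloud(c);Z=P[...,2];hsv=cv2.cvtColor(c["pixels"],cv2.COLOR_BGR2HSV)
d=np.hypot(P[...,0]-t[0],P[...,1]-t[1])
h,e=np.histogram(Z[d<50]-t[2],np.arange(-70,50,4));print(dict(zip(e.tolist(),h.tolist())))
o=(d<40)&(hsv[...,0]<15)&(hsv[...,1]>200)&(hsv[...,2]>100);print("orange",o.sum(),np.percentile(Z[o]-t[2],[1,5,95,99]).round(1))
f=(Z-t[2]>-45)&(Z-t[2]<-25)&(d<50);p=P[f];print(len(p),cv2.minEnclosingCircle(p[:,:2].astype(np.float32)),p.mean(0))
cv2.imwrite("pics/s4.png",cv2.resize(c["pixels"][60:240,200:400],None,fx=3,fy=3,interpolation=2))
for n in("top","wrist"):
    c=camera(n);P=cloud(c);Z=P[...,2];d=np.hypot(P[...,0]-559,P[...,1]+182.5);q=(d<24)&(Z>52)&(Z<67)&(np.asarray(c["range_z"])>0)
    if q.sum()>15:
        l=cv2.fitLine(P[q][:,:2].astype(np.float32),4,0,.01,.01).ravel();print(n,q.sum(),np.degrees(np.arctan2(l[1],l[0])))
E
```

```text
clock: 14.5
ee_pos: [557.8, -182.0, 235.7]
orientation: [-3.135, 0.2, 0.006]
ft_force: [0.4, 0.7, -1.0]
finger_gap: 28.3
gripper_force: 44.8
clock: 14.75
ee_pos: [558.6, -182.1, 234.8]
orientation: [-3.135, 0.199, 0.001]
ft_force: [-0.1, 0.9, -2.9]
finger_gap: 27.7
gripper_force: 44.8
[ 558.56762564 -182.0941978   234.78216754] [[0.992, -0.126, -0.001], [-0.126, -0.992, 0.001], [-0.001, -0.001, -1.0]] [-0.02296473  0.16188937 -0.01353662]
{-70: 0, -66: 0, -62: 0, -58: 0, -54: 13, -50: 23, -46: 9, -42: 3, -38: 34, -34: 205, -30: 22, -26: 18, -22: 17, -18: 19, -14: 12, -10: 28, -6: 38, -2: 42, 2: 35, 6: 42, 10: 38, 14: 41, 18: 40, 22: 31, 26: 51, 30: 57, 34: 61, 38: 90, 42: 47}
orange 332 [-5.6 -2.8 38.5 40.3]
273 ((556.7926025390625, -183.18963623046875), 30.53256607055664) [ 548.25509246 -187.5065499   202.9718571 ]
top 20 -86.718704
wrist 217 -7.4843936
```

View pics/s4.png

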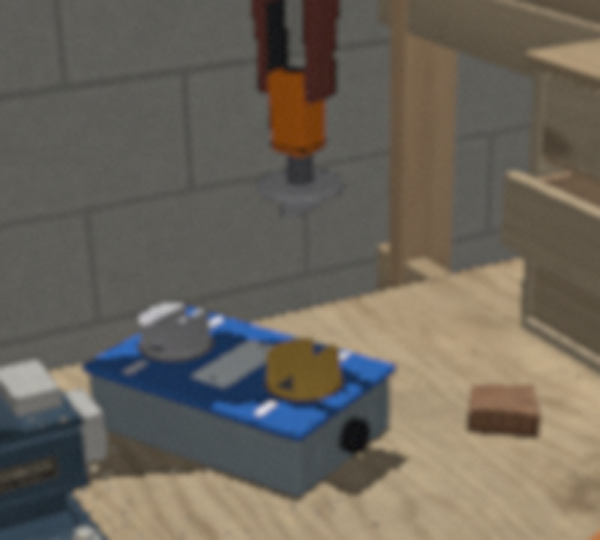

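The brass slot is now in line with the white marks at (265,408) and (345,355), and the key hangs straight with an offset of about 54 mm. I go back to the stand.

```bash
python3 -m jog '[[[-0.0028,0.0347,0,0,0,0],[-0.0028,0.0347,0,0,0,0],[-0.0028,0.0347,0,0,0,0],[-0.0028,0.0347,0,0,0,0],[-0.0028,0.0347,0,0,0,0],[-0.0028,0.0347,0,0,0,0],[-0.0028,0.0347,0,0,0,0],[-0.0028,0.0347,0,0,0,0]]]'
python3 -m jog '[[[0,0,0.05,0,0,0],[0,0,0.05,0,0,0],[0,0,0.035,0,0,0],[0,0,0,0,0,0],[0,0,0,0,0,0]]]'
```

```text
clock: 15.9
ee_pos: [501.2, -455.7, 233.8]
orientation: [-3.134, 0.199, 0.003]
ft_force: [0.3, 0.1, -1.9]
finger_gap: 27.8
gripper_force: 44.8
clock: 16.52
ee_pos: [501.8, -455.9, 101.3]
orientation: [3.134, -0.199, 0.0]
ft_force: [0.2, 1.0, -0.4]
finger_gap: 27.6
gripper_force: 44.8
```

```bash
python3 -m jog '[[[-0.0007,-0.0013,0.01,0,0,0],[0,0,0.008,0,0,0],[0,0,0.006,0,0,0],[0,0,0,0,0,0]]]'; python3 -m jog '[[[0,0,0.004,0,0,0],[0,0,0.003,0,0,0],[0,0,0,0,0,0]]]'
```

```text
clock: 17.02
ee_pos: [501.2, -453.4, 75.8]
orientation: [-3.135, 0.198, 0.001]
ft_force: [-0.3, 0.3, -1.2]
finger_gap: 27.6
gripper_force: 44.8
clock: 17.4
ee_pos: [501.3, -453.9, 69.5]
orientation: [3.135, -0.198, 0.0]
ft_force: [0.4, -0.2, -0.8]
finger_gap: 27.5
gripper_force: 44.8
```

```bash
python3 -m jog '[[[0,0,0.001,0,0,0],[0,0,0.001,0,0,0],[0,0,0,0,0,0],[0,0,0,0,0,0]]]'
```

```text
clock: 17.9
ee_pos: [501.4, -454.4, 69.2]
orientation: [3.135, -0.198, 0.002]
ft_force: [-2.4, 2.8, 10.3]
finger_gap: 27.6
gripper_force: 44.9
```

The key bears on the stand at TCP z 69.2, which is the expected seated height. I release and back away.

```bash
python3 -m jog '[[[0,0,0,0,0,0],[0,0,0,0,0,0],[0,0,0,0,0,0],[0,0,0,0,0,0],[0,0,0,0,0,0],[0,0,0,0,0,0],[0,0,0,0,0,0],[0,0,0,0,0,0]]]' 0.07; python3 -m jog '[[[0,0,-0.03,0,0,0],[0,0,-0.04,0,0,0],[0,0,-0.04,0,0,0],[0,0,-0.04,0,0,0],[0,0,0,0,0,0],[0,0,0,0,0,0]]]'
python3 - <<'E'
from h import *
from cell import camera
for n in("wrist","top"):
    c=camera(n);P=cloud(c);Z=P[...,2];ok=np.asarray(c["range_z"])>0
    near=ok&(np.hypot(P[...,0]-500,P[...,1]+454)<60)
    for k,lo,hi in(("top",100,116),("stand",25,40)):
        m=near&(Z>lo)&(Z<hi)
        if m.sum()>5:print(n,k,m.sum(),P[m].mean(0).round(1),cv2.minAreaRect(P[m][:,:2].astype(np.float32)))
    if n=="wrist":cv2.imwrite("pics/w3.png",c["pixels"])
    d=np.hypot(P[...,0]-559,P[...,1]+182.5);q=(d<22)&(Z>52)&(Z<67)&ok
    if q.sum()>15:
        l=cv2.fitLine(P[q][:,:2].astype(np.float32),4,0,.01,.01).ravel();print(n,"slot",q.sum(),np.degrees(np.arctan2(l[1],l[0])))
E
```

```text
clock: 18.9
ee_pos: [501.3, -453.8, 67.3]
orientation: [3.135, -0.198, -0.0]
ft_force: [0.3, 0.6, -0.0]
finger_gap: 70.4
gripper_force: 0.0
clock: 19.65
ee_pos: [501.2, -453.3, 216.5]
orientation: [-3.134, 0.198, 0.001]
ft_force: [0.1, 0.8, -0.6]
finger_gap: 70.2
gripper_force: 0.0
wrist top 664 [ 502.9 -454.7  107. ] ((502.255859375, -454.3104553222656), (27.709915161132812, 27.5266056060791), 83.09123992919922)
wrist stand 2809 [ 506.3 -454.6   31.2] ((500.7410888671875, -454.39031982421875), (79.36256408691406, 80.32642364501953), 81.48820495605469)
wrist slot 223 -3.1109025
top stand 13 [ 541.8 -425.4   31.8] ((541.168701171875, -427.3092956542969), (12.324942588806152, 7.215505599975586), 87.77494812011719)
top slot 120 -0.47329462
```

View pics/w3.png

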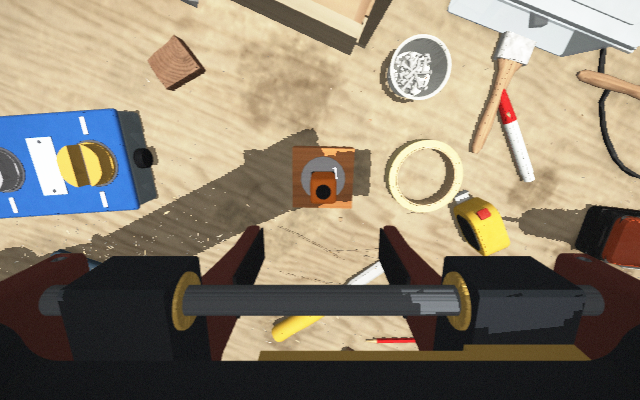

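The wrist view shows the key upright in its stand at (322,190), its top at the same height as before (107 mm). The brass slot at (90,165) is in line with its marks, at -0.5° to -3° against -3.5° for home.

```bash
python3 -c "
from cell import ticket;print(ticket.sign_off())"
```

```text
the job is handed in; nothing more can be done
None
```

The job is handed in: I turned the brass screw clockwise with the key until it hit its stop, stood the key back upright in its stand and released it, and did not touch the steel screw; the simulator returned no verdict.

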